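# Clamp a test cell with the ratchet lever

## Robot

A 7-joint arm with a two-finger parallel gripper is mounted at the origin on the work surface. World frame = base frame: x ahead of the robot, y to its left, z up, the work surface at z = 0. Lengths are in m, angles in rad, forces in N, time in s.
With the tool pointing down it reaches from about 0.4 to 0.875 m from the base axis. Payload 19.3 kg.
Tool frame: the origin (TCP) lies midway between the tips of the shut fingers; the grasp point (between the pads) lies 19 mm behind it; z points along the fingers, y is the direction in which the jaws open and shut (so a half turn about z gives the same grasp; the last joint's range is limited). The gripper opens to 85 mm and grips with 20 to 120 N. Pads are 22 mm wide; open, the fingers measure 114 mm over their backs; the gripper's body (76 mm by 85 mm) begins 54 mm behind the grasp point. The pads swing forward as they close: fully open they stand 13 mm farther back than shut.
Start: joints at [1.274, 0.521, -0.036, 1.599, 0.021, 1.021, -0.113], TCP at [0.141, -0.609, 0.231] pointing down, gripper open.
Joint ranges: [-2.91, 2.91], [-0.3, 2.13], [-1.5, 1.42], [0.17, 2.43], [-1.26, 4.41], [0.16, 1.93], [-2.52, 2.52]. Speed limits (rad/s): [1.89, 1.89, 2.39, 2.39, 3.01, 3.01, 3.01].

## Interface

Orientations are given as [roll, pitch, yaw] about the fixed x, y, z axes, in that order (R = Rz(yaw) Ry(pitch) Rx(roll)).
In Python, from workcell import bot gives the robot as it stands.
- The arm moves only by the tool servo_tool, never from a script. Its argument "plan" is a list of rows, each a list of 5 numbers: the shift along the world's x, y, z in mm, then the turn about the world's z in rad, then the gripper's target within -1 to 1 (shut at 1, half-way at 0, fully open at -1). In form: [[tx, ty, tz, yaw, jaw], ...]. A call has exactly 10 rows; each row is the pose to reach, as a shift and turn from the pose commanded when the call began; what a row does not reach only later rows make up. A row lasts 1/12 s, in which the tool goes at most 41.7 mm and 7.16 degrees, less where a joint would pass 70% of its speed; a pose out of reach is approached as far as the arm can. A call with a gripper value outside its range is refused whole. The fingers move at their own pace and stop on an object; "squeeze" is the grip in N (left out, the last holds). Time passes only in rows, so rows that repeat a pose let the fingers close, or fill a call up. It gives the time, the measured TCP pose, the force and the opening at its end, in the units of the state.
- bot.observe(): the state, without advancing time (a new reading comes with each control period).
- bot.grab_frame(name): name is "scene" or "top" or "wrist"; returns the picture (480x640x3 uint8, blue, green, red); there is no depth.
- bot.calibration(name): a dict with "fx", "fy", "cx", "cy" (pixels), "k1" (the pictures are not rectified: a ray, as slopes to the right and down, at radius r is drawn at 1 + k1 r^2 times it, then the intrinsics apply), "T" (4x4, takes a point from camera to world coordinates). Camera axes: x right, y down, z forward; pixel columns grow to the right and rows downward; lengths in m; the calibration is good to about 2 mm. A picture is of the moment at which its call begins: read the wrist's pose just before it. calibration takes no time and is no camera call; for the wrist camera it gives the pose at the moment of the call.
- bot.job_done(): hands the job in, once; it reports no verdict.
The state is a dict: "clock": time; "qpos": joint angles; "qd": joint speeds; "joint_efforts": joint torques, N m; "position": TCP position; "tool_rot": TCP orientation; "force": force on the tool from outside, world axes, zero at the start; "moment": the same for the moment, N m; "grip_width": finger opening in m.
Only numpy, scipy, OpenCV 4.12 (cv2) and the standard library are available. Lean on these libraries where they do the work, as an engineer would, in place of code of your own. Each camera call takes 0.05 s, during which the arm holds its last target.

## Task

Clamp the white test cell in the blue ratchet clamp: swing the lever with the red post back and forth so that the jaw advances notch by notch, presses the cell against the orange sprung pad and squeezes the pad back as far as the ratchet will take it, until the lever meets a firm stop and no further notch can be gained. Work only the lever, do not force it hard once it is firm, then swing it back to its rest (its end nearer the cell) and let go, leaving the jaw clamped and the other things on the bench alone.

Things in the scene. Friction and masses are not known exactly. Their poses are not given: they have to be found in the camera images.
- spindle (a point): Point on the upright axis of the ratchet wheel and lever, at the lever hub, 108 mm above the table, fixed to the clamp. Its axes are the clamp's: z up, y along the bed towards the end block (the way the jaw moves), x across the bed, away from the lever. Wheel: steel, 16 teeth, 102 mm across, 82 to 94 mm above the table; it turns counter-clockwise from above only.
- clamp: The clamp: steel bed 400 x 150 mm, 20 mm thick, with a blue gear housing 90 x 90 mm, 78 mm high, under the wheel. Fixed. Origin at table height on the spindle axis, axes as the spindle point's. A pawl with a red finger on the frame holds each notch; a yellow pawl on the lever drives the wheel. One notch is 0.393 rad of the wheel and 6.3 mm of jaw.
- lever_post (a point): Middle of the lever's red upright grip post (round, 22 mm across, 60 mm tall, from 108 to 168 mm above the table, this point at 138 mm). The post stands on the lever bar (20 mm wide, 10 mm thick, top at 108 mm above the table, with a hub 110 mm high) at 160 mm from the spindle axis. Its x axis points outward along the lever, z up.
- lever (a joint): Lever angle, rad. 0 = at its rest (fixed stop); grows counter-clockwise from above (power stroke, post moves towards the clamp's -y) to a fixed stop at 1.30. At angle q the lever points pi - 0.65 + q counter-clockwise from the clamp's x axis. Only the power stroke turns the wheel; going back the pawl clicks over the teeth. It starts at 0.1 to 1.1 and stays where it is left.
- lever_hub (a point): Hub of the steel lever, on the spindle axis 98 mm above the table, x outward along it. About 1 to 2 N at the post swings it freely; as the pad yields the power stroke needs up to about 8 N at the post; once the pad is fully back it stops firm, short of its end of travel. More than 60 N on it is too hard.
- jaw_face (a point): Centre of the aluminium jaw's pressing face (70 mm wide, 58 mm high, 52 mm above the table) on the ram; y is the way it moves. 14 to 32 mm of free play in all, then the pad's travel, lie between jaw, cell and pad: it takes some 4 to 8 notches.
- cell_center (a point): Centre of the loose test cell: white block with copper and dark bands and two small terminals on top, 60 mm across the bed, 40 mm along it, 50 mm high, 0.4 kg, standing loosely on the bed between jaw and pad, between two low rails. This point is 25 mm above its underside.
- pad_face (a point): Centre of the orange sprung pad's face towards the cell (68 x 54 mm, plate 10 mm thick, 50 mm above the table). Springs of about 3.3 N/mm hold it out; it yields at most 16 mm, towards the end block (+y of this point).
- stop_face (a point): Centre of the blue end block's face behind the pad, 50 mm above the table, same axes as the pad's. pad_face lies 26 mm in front of it (y = -26 mm in this frame) when not pressed, 10 mm when fully back.
- ram: The ram bar with its jaw. Moves along the clamp's y axis only; its origin is on the spindle axis at table height at the start and advances with the jaw. Not to be touched.
- pad: The orange pad on its springs; origin under the middle of the end block, on the bed. Not to be touched.
- cell: The test cell of cell_center; origin at the centre of its underside. Not to be touched by hand.
- vial_center (a point): Amber vial, 26 mm across, 55 mm high, standing near the clamp; its centre.
- spacer_center (a point): Steel ring 44 mm across, 12 mm high, lying on the bench; its centre.
- die_center (a point): Steel stepped die 50 mm across, 50 mm high, standing behind the clamp; its centre.
- dish_center (a point): Shallow white dish 90 mm across, 16 mm high, behind the clamp; its centre.
- jar_center (a point): Glass jar 72 mm across, 100 mm high, to the left; its centre.
- beaker_center (a point): Beaker 76 mm across, 95 mm high, to the right; its centre.
- spatula_center (a point): Spatula about 180 mm long lying on the left; a point on its handle.

How it is judged:
By the outcome, as a careful person would: the job done as asked, in the order asked, and still so for the second after the job is handed in, with the robot touching nothing.
It also fails if it takes over 72 s, if anything falls off the work surface, if the arm or the gripper's body presses on something with over 40 N, if the wrist force passes 120 N, or if a joint passes its speed limit or range.

## Working session

There is one attempt and no reset: what is moved stays moved. The work goes in short steps, Python scripts to look and compute and a tool call to move; the robot and the scene stay as the last step left them, time stands still between calls to the robot, and variables do not carry over. Pictures are saved under pics/ and viewed, and the job is handed in when it is done.

Besides the shell and the picture viewer there is one more tool, called after "Emit:" as name(argument=value, ...), one argument or row to a line, values as JSON. servo_tool: Moves the arm, as the interface text tells. Its arguments: {"type":"object","properties":{"plan":{"type":"array","items":{"type":"array","items":{"type":"number"}}},"squeeze":{"type":"number"}},"required":["plan"]}

```bash
mkdir -p pics; python3 - <<'E'
from workcell import bot
import cv2
print(bot.observe())
for n in ["scene","top"]:
    c=bot.calibration(n); print(n,c)
    cv2.imwrite(f"pics/{n}0.png",bot.grab_frame(n))
E
```

```text
{'clock': 0.0, 'qpos': array([ 1.27376715,  0.52200993, -0.03633567,  1.5999783 ,  0.02118938,
        1.0211114 , -0.11280278]), 'qd': array([ 0.00141239, -0.00081094, -0.00029714,  0.00021932, -0.00043754,
        0.00117885, -0.00011987]), 'joint_efforts': array([-1.15555460e-03, -9.27130795e+01,  1.97922617e+00, -3.69938922e+01,
        1.77865068e-02,  8.28199438e-03, -6.01557895e-05]), 'position': array([ 0.14045402, -0.60867663,  0.23073882]), 'tool_rot': array([-3.14047222e+00,  6.68885421e-05,  2.26817547e-01]), 'force': array([ 0.79925857,  0.52229201, -0.38837631]), 'moment': array([0.00287067, 0.00736791, 0.01421237]), 'grip_width': 0.08531844118316587}
scene {'fx': 532.624536149264, 'fy': 532.624536149264, 'cx': 326.73676764226917, 'cy': 237.73329887027424, 'k1': -0.041176912207761755, 'T': array([[ 0.83357503,  0.3793993 , -0.4015082 ,  1.0282807 ],
       [ 0.55230849, -0.55873479,  0.6186847 , -0.71239906],
       [ 0.01039194, -0.73747651, -0.67529283,  0.88955188],
       [ 0.        ,  0.        ,  0.        ,  1.        ]])}
top {'fx': 599.1900376846943, 'fy': 599.1900376846943, 'cx': 315.3738343753924, 'cy': 251.06281238296987, 'k1': -0.13747054251854893, 'T': array([[ 2.65917502e-02, -9.98363699e-01,  5.06241419e-02,
         4.66821735e-01],
       [-9.99646232e-01, -2.65303178e-02,  1.88520030e-03,
        -7.81037409e-03],
       [-5.39040974e-04, -5.06563635e-02, -9.98715997e-01,
         1.77426244e+00],
       [ 0.00000000e+00,  0.00000000e+00,  0.00000000e+00,
         1.00000000e+00]])}
```

View pics/scene0.png

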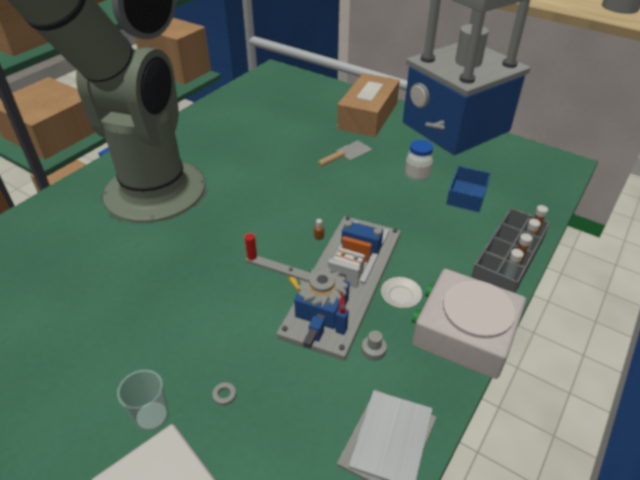

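View pics/top0.png

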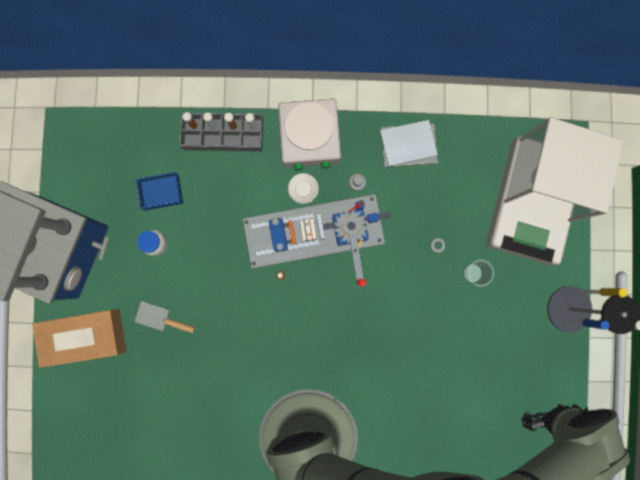

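```bash
cat > h.py <<'E'
import numpy as np, cv2
def ray(c,u,v):
    xd,yd=(u-c['cx'])/c['fx'],(v-c['cy'])/c['fy']; x,y=xd,yd
    for _ in range(20):
        s=1+c['k1']*(x*x+y*y); x,y=xd/s,yd/s
    d=c['T'][:3,:3]@[x,y,1]; return c['T'][:3,3],d
def plane(c,u,v,z):
    o,d=ray(c,u,v); return o+d*(z-o[2])/d[2]
def px(c,P):
    p=c['T'][:3,:3].T@(np.array(P)-c['T'][:3,3]); x,y=p[:2]/p[2]; s=1+c['k1']*(x*x+y*y)
    return c['cx']+c['fx']*x*s, c['cy']+c['fy']*y*s
def blobs(im,lo,hi,amin=6):
    h=cv2.cvtColor(im,cv2.COLOR_BGR2HSV)
    m=cv2.inRange(h,lo,hi)
    if lo[0]==0: m|=cv2.inRange(h,(174,lo[1],lo[2]),(180,hi[1],hi[2]))
    n,l,s,c=cv2.connectedComponentsWithStats(m)
    return [(s[i].tolist(),c[i].round(1).tolist()) for i in range(1,n) if s[i,4]>=amin]
E
python3 - <<'E'
from workcell import bot
from h import *
for n in ["scene","top"]:
    im=cv2.imread(f"pics/{n}0.png")
    print(n,"red",blobs(im,(0,150,90),(6,255,255)))
    print(n,"orange",blobs(im,(7,150,90),(16,255,255)))
    print(n,"blue",blobs(im,(100,130,50),(120,255,255),60))
s=cv2.imread("pics/scene0.png")[190:370,220:420]; t=cv2.imread("pics/top0.png")[180:300,230:400]
cv2.imwrite("pics/s1.png",cv2.resize(s,None,fx=3.3,fy=3.3,interpolation=2))
cv2.imwrite("pics/t1.png",cv2.resize(t,None,fx=4.7,fy=4.7,interpolation=2))
E
```

```text
scene red [([245, 234, 11, 25, 197], [249.9, 245.4]), ([340, 296, 5, 8, 26], [342.0, 300.4]), ([340, 309, 5, 4, 13], [341.7, 309.9])]
scene orange [([315, 227, 8, 5, 28], [318.5, 229.5]), ([343, 237, 28, 24, 316], [357.0, 245.9])]
scene blue [([174, 0, 73, 101, 3584], [219.1, 37.2]), ([253, 0, 85, 58, 3844], [298.8, 23.0]), ([257, 48, 79, 30, 587], [292.6, 62.2]), ([403, 68, 120, 86, 5475], [462.2, 112.9]), ([410, 139, 23, 16, 300], [421.1, 146.7]), ([447, 167, 43, 45, 1350], [467.9, 188.4]), ([343, 224, 38, 28, 465], [363.4, 234.7]), ([295, 295, 52, 45, 1041], [320.9, 315.6]), ([598, 335, 42, 145, 3040], [625.6, 430.8])]
top red [([355, 204, 5, 4, 11], [357.0, 205.7]), ([358, 279, 8, 7, 44], [361.5, 282.1])]
top orange [([289, 221, 6, 22, 60], [291.6, 231.6])]
top blue [([0, 0, 640, 86, 46546], [331.5, 36.1]), ([136, 172, 47, 38, 1342], [158.9, 190.8]), ([368, 214, 11, 8, 66], [372.8, 217.4]), ([56, 218, 51, 81, 1295], [83.7, 255.3]), ([270, 219, 17, 32, 301], [277.9, 234.3]), ([137, 231, 22, 21, 369], [147.4, 241.2]), ([583, 319, 27, 10, 162], [596.9, 323.6])]
```

View pics/s1.png

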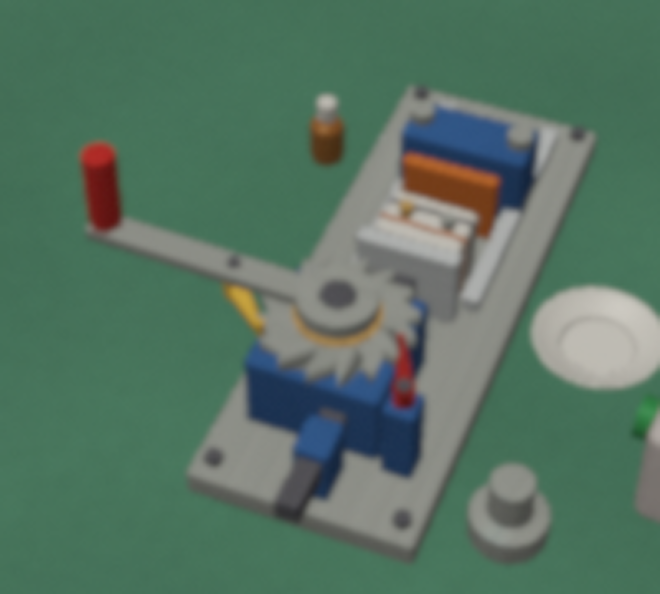

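View pics/t1.png

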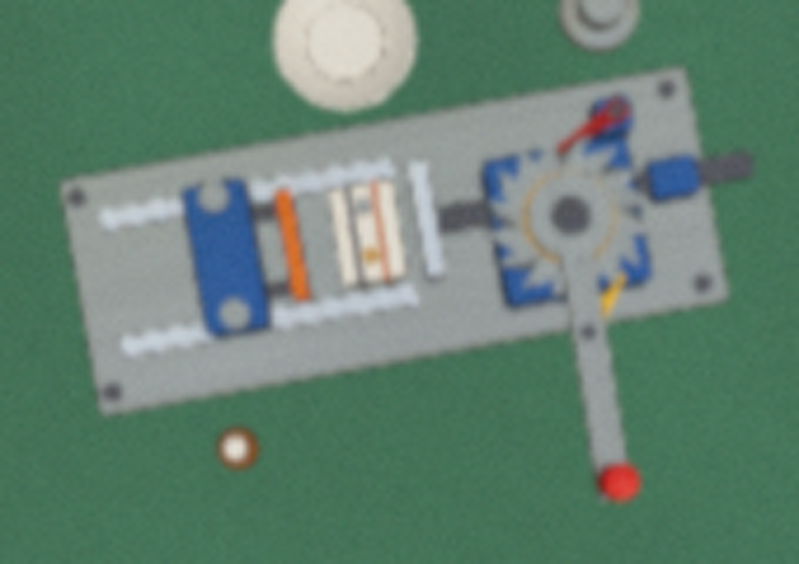

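```bash
python3 - <<'E'
from workcell import bot
from h import *
T=bot.calibration("top");S=bot.calibration("scene")
t=lambda u,v:(u/4.7+230-.4,v/4.7+180-.4)
s=lambda u,v:(u/3.3+220-.35,v/3.3+190-.35)
hubT=plane(T,*t(570,215),.110);hubS=plane(S,*s(338,294),.110)
pT=plane(T,*t(620,481),.168);pS=plane(S,*s(98,155),.168)
print("hub",hubT,hubS,"post",pT,pS,np.linalg.norm((hubT-pT)[:2]),np.linalg.norm((hubS-pS)[:2]))
c=[plane(T,*t(*q),.02) for q in [(63,187),(683,70),(727,297),(105,413)]]
d1=c[0]-c[1];d2=c[3]-c[2];yd=(d1+d2)
print(c,np.linalg.norm(d1),np.linalg.norm(d2)); a=np.arctan2(yd[1],yd[0]);print("y dir",a)
w=(c[0]-c[3])+(c[1]-c[2]);print("x dir",np.arctan2(w[1],w[0]))
for h,p in((hubT,pT),(hubS,pS)):
    q=np.arctan2(*(p-h)[[1,0]])-(a-np.pi/2)-(np.pi-.65);print("q",(q+np.pi)%(2*np.pi)-np.pi)
print("vial",plane(T,*t(238,448),.055))
E
```

```text
hub [ 0.62561038 -0.10174583  0.11      ] [ 0.62413068 -0.10464479  0.11      ] post [ 0.46869113 -0.1306066   0.168     ] [ 0.46886625 -0.13587838  0.168     ] 0.15955122636597746 0.1583748144980282
[array([0.64350307, 0.21115917, 0.02      ]), array([ 0.72762739, -0.17583441,  0.02      ]), array([ 0.58545377, -0.20628443,  0.02      ]), array([0.5026382 , 0.18016741, 0.02      ])] 0.3960314810867882 0.3952258110267556
y dir 1.7833745277681927
x dir 0.21376269388139618
q 0.6193102436076554
q 0.6359361512158497
vial [0.48277748 0.09439053 0.055     ]
```

Emit:
servo_tool(
  plan=[
    [18,26,0,0,-1],
    [40,58,0,0,-1],
    [62,90,0,0,-1],
    [84,122,0,0,-1],
    [106,154,0,0,-1],
    [128,186,0,0,-1],
    [150,218,0,0,-1],
    [172,250,0,0,-1],
    [190,276,0,0,-1],
    [200,290,0,0,-1],
  ],
  squeeze=25,
)

```text
clock: 0.93
position: [0.3423, -0.3157, 0.2313]
tool_rot: [-3.141, -0.001, 0.23]
force: [1.1, -0.3, -0.4]
grip_width: 0.0852
```

Emit:
servo_tool(
  plan=[
    [20,29,0,0,-1],
    [40,58,0,0,-1],
    [62,90,0,0,-1],
    [84,122,0,-0.03,-1],
    [104,151,0,-0.03,-1],
    [118,172,0,-0.03,-1],
    [124,182,0,-0.03,-1],
    [127,186,0,-0.03,-1],
    [127,186,0,-0.03,-1],
    [127,186,0,-0.03,-1],
  ],
)

```text
clock: 1.77
position: [0.467, -0.1338, 0.2311]
tool_rot: [3.141, 0.001, 0.196]
force: [0.4, 0.3, -0.2]
grip_width: 0.0856
```

```bash
python3 - <<'E'
from workcell import bot
from h import *
o=bot.observe();print(o['clock'],o['position'],o['tool_rot'],o['force'])
W=bot.calibration("wrist");im=bot.grab_frame("wrist");cv2.imwrite("pics/w1.png",im)
print(blobs(im,(0,150,60),(6,255,255),50))
print(px(W,(.4685,-.133,.168)),px(W,(.4685,-.133,.108)),px(W,(.625,-.103,.11)))
E
```

```text
1.7667 [ 0.46699422 -0.13380631  0.23112745] [3.14146872e+00 6.19570865e-04 1.96055789e-01] [ 0.37413987  0.30821348 -0.19231729]
[([306, 218, 39, 59, 1557], [325.2, 250.5])]
(np.float64(322.9098185063496), np.float64(255.41019679226412)) (np.float64(323.3824450190036), np.float64(228.6053177711329)) (np.float64(324.6825015234692), np.float64(-33.05144077331187))
```

View pics/w1.png

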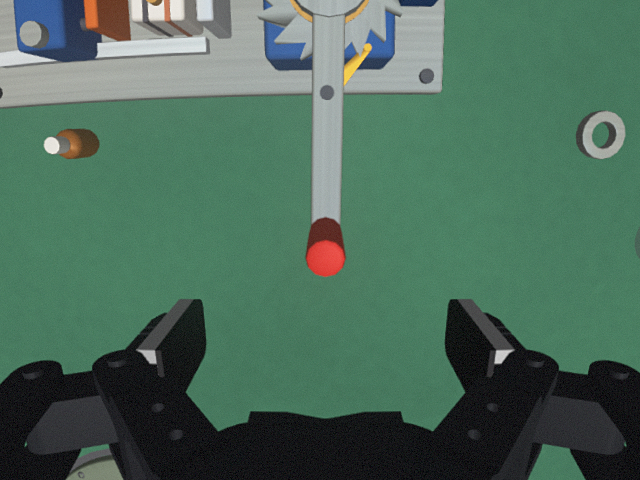

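Emit:
servo_tool(
  plan=[
    [0,0,-20,0,-1],
    [0,0,-45,0,-1],
    [0,0,-70,0,-1],
    [0,0,-92,0,-1],
    [0,0,-106,0,-1],
    [0,0,-111,0,1],
    [0,0,-111,0,1],
    [0,0,-111,0,1],
    [0,0,-111,0,1],
    [0,0,-111,0,1],
  ],
  squeeze=25,
)

```text
clock: 2.65
position: [0.468, -0.1333, 0.1212]
tool_rot: [3.141, -0.001, 0.196]
force: [-0.2, 0.2, -0.2]
grip_width: 0.0252
```

```bash
cat > arc.py <<'E'
import numpy as np,sys
# q list relative to commanded q0
def rows(q0,q1,n=9,hold=1,jaw=1):
    B=0.2135+np.pi-.65; out=[]
    s=np.linspace(0,1,n+1)[1:]
    f=lambda q:160*np.array([np.cos(B+q),np.sin(B+q)])
    for a in list(s)+[1]*hold:
        q=q0+(q1-q0)*a; d=f(q)-f(q0); out.append([round(float(d[0])),round(float(d[1])),0,round(q-q0,2),jaw])
    print(q0,'->',q1,out)
a=list(map(float,sys.argv[1:]))
for i in range(len(a)-1): rows(a[i],a[i+1])
E
python3 arc.py .627 .03 .7 1.27; python3 arc.py 1.27 .65 .03
python3 -c "
from workcell import bot;o=bot.observe();print(o['grip_width'],o['force'],o['moment'])"
```

```text
0.627 -> 0.03 [[-2, 10, 0, np.float64(-0.07), 1], [-3, 21, 0, np.float64(-0.13), 1], [-3, 32, 0, np.float64(-0.2), 1], [-2, 42, 0, np.float64(-0.27), 1], [-1, 53, 0, np.float64(-0.33), 1], [1, 63, 0, np.float64(-0.4), 1], [3, 74, 0, np.float64(-0.46), 1], [6, 84, 0, np.float64(-0.53), 1], [10, 94, 0, np.float64(-0.6), 1], [10, 94, 0, -0.6, 1]]
0.03 -> 0.7 [[-4, -11, 0, np.float64(0.07), 1], [-8, -23, 0, np.float64(0.15), 1], [-10, -34, 0, np.float64(0.22), 1], [-12, -46, 0, np.float64(0.3), 1], [-13, -58, 0, np.float64(0.37), 1], [-13, -70, 0, np.float64(0.45), 1], [-12, -82, 0, np.float64(0.52), 1], [-10, -93, 0, np.float64(0.6), 1], [-8, -105, 0, np.float64(0.67), 1], [-8, -105, 0, 0.67, 1]]
0.7 -> 1.27 [[3, -10, 0, np.float64(0.06), 1], [7, -19, 0, np.float64(0.13), 1], [11, -28, 0, np.float64(0.19), 1], [15, -37, 0, np.float64(0.25), 1], [21, -46, 0, np.float64(0.32), 1], [26, -54, 0, np.float64(0.38), 1], [33, -62, 0, np.float64(0.44), 1], [40, -70, 0, np.float64(0.51), 1], [47, -77, 0, np.float64(0.57), 1], [47, -77, 0, 0.57, 1]]
1.27 -> 0.65 [[-8, 8, 0, np.float64(-0.07), 1], [-15, 16, 0, np.float64(-0.14), 1], [-22, 25, 0, np.float64(-0.21), 1], [-28, 34, 0, np.float64(-0.28), 1], [-34, 43, 0, np.float64(-0.34), 1], [-39, 53, 0, np.float64(-0.41), 1], [-43, 63, 0, np.float64(-0.48), 1], [-46, 74, 0, np.float64(-0.55), 1], [-49, 85, 0, np.float64(-0.62), 1], [-49, 85, 0, -0.62, 1]]
0.65 -> 0.03 [[-2, 11, 0, np.float64(-0.07), 1], [-3, 22, 0, np.float64(-0.14), 1], [-4, 33, 0, np.float64(-0.21), 1], [-3, 44, 0, np.float64(-0.28), 1], [-2, 55, 0, np.float64(-0.34), 1], [0, 66, 0, np.float64(-0.41), 1], [2, 76, 0, np.float64(-0.48), 1], [5, 87, 0, np.float64(-0.55), 1], [9, 97, 0, np.float64(-0.62), 1], [9, 97, 0, -0.62, 1]]
0.025234232196500974 [-0.24572455  0.21951303 -0.15701723] [ 0.01444088 -0.02909939  0.01846302]
```

Back to near rest first.

Emit:
servo_tool(
  plan=[
    [-2,10,0,-0.07,1],
    [-3,21,0,-0.13,1],
    [-3,32,0,-0.2,1],
    [-2,42,0,-0.27,1],
    [-1,53,0,-0.33,1],
    [1,63,0,-0.4,1],
    [3,74,0,-0.46,1],
    [6,84,0,-0.53,1],
    [10,94,0,-0.6,1],
    [10,94,0,-0.6,1],
  ],
)

```text
clock: 3.48
position: [0.4801, -0.0378, 0.1213]
tool_rot: [-3.14, -0.004, -0.407]
force: [9.4, -3.5, -2.1]
grip_width: 0.0214
```

```bash
cat > st.py <<'E'
from workcell import bot
import numpy as np
o=bot.observe();p=o['position'];H=np.array([.625,-.1024]);d=p[:2]-H;th=np.arctan2(d[1],d[0])%(2*np.pi)
f=o['force'][:2];er=d/np.linalg.norm(d);et=np.array([-er[1],er[0]])
print("t",round(o['clock'],2),"q",round(th-(0.2135+np.pi-.65),3),"r",np.linalg.norm(d).round(4),"Ft",(f@et).round(1),"Fr",(f@er).round(1),"Fz",o['force'][2].round(1),"yaw",o['tool_rot'][2].round(3),"w",o['grip_width'].round(4),p.round(4))
E
python3 st.py; python3 - <<'E'
from workcell import bot
import cv2
cv2.imwrite("pics/s2.png",cv2.resize(bot.grab_frame("scene")[160:400,180:430],None,fx=2.4,fy=2.4))
E
python3 st.py
```

```text
Traceback (most recent call last):
  File "st.py", line 5, in <module>
    print("t",round(o['clock'],2),"q",round(th-(0.2135+np.pi-.65),3),"r",np.linalg.norm(d).round(4),"Ft",(f@et).round(1),"Fr",(f@er).round(1),"Fz",o['force'][2].round(1),"yaw",o['tool_rot'][2].round(3),"w",o['grip_width'].round(4),p.round(4))
                                                                                                                                                                                                              ^^^^^^^^^^^^^^^^^^^^^
AttributeError: 'float' object has no attribute 'round'
Traceback (most recent call last):
  File "st.py", line 5, in <module>
    print("t",round(o['clock'],2),"q",round(th-(0.2135+np.pi-.65),3),"r",np.linalg.norm(d).round(4),"Ft",(f@et).round(1),"Fr",(f@er).round(1),"Fz",o['force'][2].round(1),"yaw",o['tool_rot'][2].round(3),"w",o['grip_width'].round(4),p.round(4))
                                                                                                                                                                                                              ^^^^^^^^^^^^^^^^^^^^^
AttributeError: 'float' object has no attribute 'round'
```

View pics/s2.png

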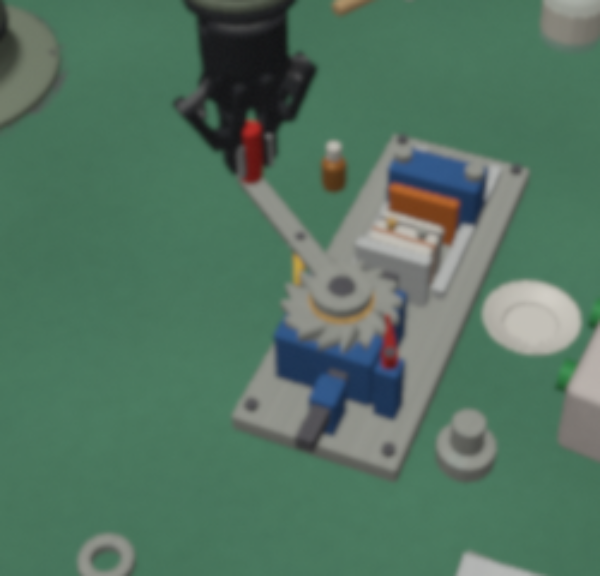

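```bash
sed -i "s/o\['grip_width'\].round(4)/round(float(o['grip_width']),4)/" st.py; python3 st.py
```

```text
t 3.53 q 0.022 r 0.1587 Ft -0.5 Fr -9.6 Fz -1.9 yaw -0.404 w 0.0209 [ 0.4798 -0.0385  0.1213]
```

Emit:
servo_tool(
  plan=[
    [-3,-11,0,0.07,1],
    [-7,-23,0,0.15,1],
    [-9,-34,0,0.22,1],
    [-11,-46,0,0.3,1],
    [-12,-58,0,0.37,1],
    [-12,-70,0,0.45,1],
    [-11,-82,0,0.52,1],
    [-9,-93,0,0.6,1],
    [-7,-105,0,0.67,1],
    [-7,-105,0,0.67,1],
  ],
)

```text
clock: 4.37
position: [0.4705, -0.1464, 0.1212]
tool_rot: [3.14, -0.0, 0.269]
force: [-6.3, -1.8, 12.9]
grip_width: 0.0212
```

```bash
python3 st.py
```

```text
t 4.37 q 0.714 r 0.1607 Ft 0.0 Fr 6.5 Fz 12.9 yaw 0.269 w 0.0212 [ 0.4705 -0.1464  0.1212]
```

Emit:
servo_tool(
  plan=[
    [3,-10,0,0.06,1],
    [6,-20,0,0.13,1],
    [10,-30,0,0.19,1],
    [14,-39,0,0.25,1],
    [20,-48,0,0.32,1],
    [25,-56,0,0.38,1],
    [32,-64,0,0.44,1],
    [39,-72,0,0.51,1],
    [46,-79,0,0.57,1],
    [46,-79,0,0.57,1],
  ],
)

```text
clock: 5.2
position: [0.5181, -0.2239, 0.1213]
tool_rot: [3.14, -0.001, 0.84]
force: [0.3, 1.5, 9.8]
grip_width: 0.0211
```

```bash
sed -i 's/-.1024/-.1045/' st.py; python3 st.py
```

```text
t 5.2 q 1.277 r 0.1603 Ft -0.8 Fr -1.3 Fz 9.8 yaw 0.84 w 0.0211 [ 0.5181 -0.2239  0.1213]
```

Emit:
servo_tool(
  plan=[
    [-8,8,0,-0.07,1],
    [-15,16,0,-0.14,1],
    [-22,25,0,-0.21,1],
    [-28,34,0,-0.28,1],
    [-34,43,0,-0.34,1],
    [-39,53,0,-0.41,1],
    [-43,63,0,-0.48,1],
    [-46,74,0,-0.55,1],
    [-49,85,0,-0.62,1],
    [-49,85,0,-0.62,1],
  ],
)

```text
clock: 6.03
position: [0.4679, -0.1364, 0.1213]
tool_rot: [3.141, -0.002, 0.213]
force: [1.9, 0.1, 5.1]
grip_width: 0.0215
```

Emit:
servo_tool(
  plan=[
    [-2,11,0,-0.07,1],
    [-3,22,0,-0.14,1],
    [-4,33,0,-0.21,1],
    [-3,44,0,-0.28,1],
    [-2,55,0,-0.34,1],
    [0,66,0,-0.41,1],
    [2,76,0,-0.48,1],
    [5,87,0,-0.55,1],
    [9,97,0,-0.62,1],
    [9,97,0,-0.62,1],
  ],
)

```text
clock: 6.87
position: [0.4788, -0.04, 0.1213]
tool_rot: [-3.14, -0.004, -0.406]
force: [6.6, -3.6, 6.3]
grip_width: 0.021
```

```bash
python3 st.py;  python3 - <<'E'
from workcell import bot
import cv2
cv2.imwrite("pics/s3.png",cv2.resize(bot.grab_frame("scene")[160:400,180:430],None,fx=2.4,fy=2.4))
E

```

```text
t 6.87 q 0.021 r 0.1598 Ft 0.6 Fr -7.5 Fz 6.3 yaw -0.406 w 0.021 [ 0.4788 -0.04    0.1213]
```

View pics/s3.png

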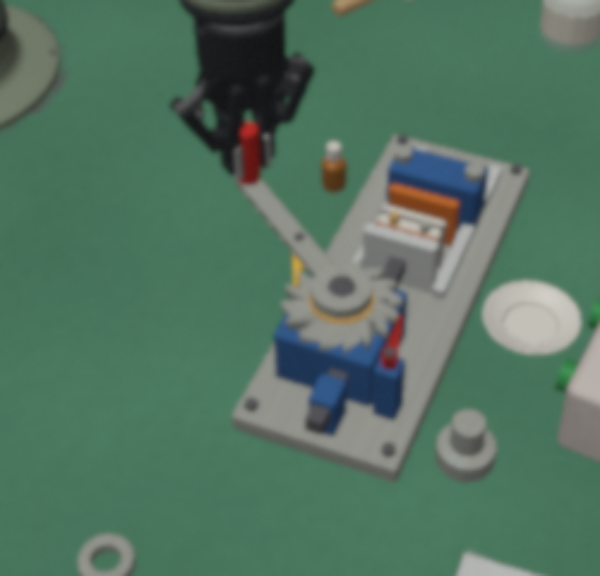

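Emit:
servo_tool(
  plan=[
    [-4,-11,0,0.07,1],
    [-8,-23,0,0.15,1],
    [-10,-34,0,0.22,1],
    [-12,-46,0,0.3,1],
    [-13,-58,0,0.37,1],
    [-13,-70,0,0.45,1],
    [-12,-82,0,0.52,1],
    [-10,-93,0,0.6,1],
    [-8,-105,0,0.67,1],
    [-8,-105,0,0.67,1],
  ],
)

```text
clock: 7.75
position: [0.4708, -0.1482, 0.1213]
tool_rot: [3.14, -0.005, 0.271]
force: [9.1, 2.4, 5.3]
grip_width: 0.0213
```

```bash
python3 st.py; python3 arc.py .7 1 1.27
```

```text
t 7.75 q 0.713 r 0.1603 Ft 0.2 Fr -9.4 Fz 5.3 yaw 0.271 w 0.0213 [ 0.4708 -0.1482  0.1213]
0.7 -> 1.0 [[1, -5, 0, np.float64(0.03), 1], [3, -10, 0, np.float64(0.07), 1], [5, -15, 0, np.float64(0.1), 1], [7, -20, 0, np.float64(0.13), 1], [9, -25, 0, np.float64(0.17), 1], [11, -30, 0, np.float64(0.2), 1], [14, -35, 0, np.float64(0.23), 1], [16, -39, 0, np.float64(0.27), 1], [19, -44, 0, np.float64(0.3), 1], [19, -44, 0, 0.3, 1]]
1.0 -> 1.27 [[3, -4, 0, np.float64(0.03), 1], [5, -8, 0, np.float64(0.06), 1], [8, -12, 0, np.float64(0.09), 1], [11, -16, 0, np.float64(0.12), 1], [14, -19, 0, np.float64(0.15), 1], [17, -23, 0, np.float64(0.18), 1], [21, -26, 0, np.float64(0.21), 1], [24, -30, 0, np.float64(0.24), 1], [28, -33, 0, np.float64(0.27), 1], [28, -33, 0, 0.27, 1]]
```

Emit:
servo_tool(
  plan=[
    [1,-5,0,0.03,1],
    [3,-10,0,0.07,1],
    [5,-15,0,0.1,1],
    [7,-20,0,0.13,1],
    [9,-25,0,0.17,1],
    [11,-30,0,0.2,1],
    [14,-35,0,0.23,1],
    [16,-39,0,0.27,1],
    [19,-44,0,0.3,1],
    [19,-44,0,0.3,1],
  ],
)

```text
clock: 8.58
position: [0.4896, -0.1905, 0.1213]
tool_rot: [3.14, -0.003, 0.57]
force: [7.8, 5.3, 7.1]
grip_width: 0.0213
```

```bash
python3 st.py
```

```text
t 8.58 q 1.002 r 0.1604 Ft -0.3 Fr -9.4 Fz 7.1 yaw 0.57 w 0.0213 [ 0.4896 -0.1905  0.1213]
```

Emit:
servo_tool(
  plan=[
    [3,-4,0,0.03,1],
    [5,-8,0,0.06,1],
    [8,-12,0,0.09,1],
    [11,-16,0,0.12,1],
    [14,-19,0,0.15,1],
    [17,-23,0,0.18,1],
    [21,-26,0,0.21,1],
    [24,-30,0,0.24,1],
    [28,-33,0,0.27,1],
    [28,-33,0,0.27,1],
  ],
)

```text
clock: 9.42
position: [0.5171, -0.223, 0.1213]
tool_rot: [3.14, -0.002, 0.84]
force: [3.6, 5.7, 9.1]
grip_width: 0.0212
```

```bash
python3 st.py;  python3 - <<'E'
from workcell import bot
import cv2
cv2.imwrite("pics/s4.png",cv2.resize(bot.grab_frame("scene")[160:400,180:430],None,fx=2.4,fy=2.4))
E

```

```text
t 9.42 q 1.269 r 0.1603 Ft -1.2 Fr -6.6 Fz 9.1 yaw 0.84 w 0.0212 [ 0.5171 -0.223   0.1213]
```

View pics/s4.png

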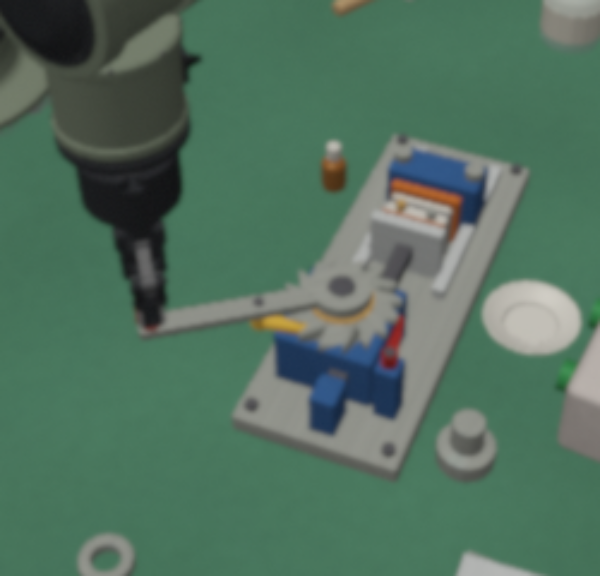

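Emit:
servo_tool(
  plan=[
    [-8,8,0,-0.07,1],
    [-15,16,0,-0.14,1],
    [-22,25,0,-0.21,1],
    [-28,34,0,-0.28,1],
    [-34,43,0,-0.34,1],
    [-39,53,0,-0.41,1],
    [-43,63,0,-0.48,1],
    [-46,74,0,-0.55,1],
    [-49,85,0,-0.62,1],
    [-49,85,0,-0.62,1],
  ],
)

```text
clock: 10.3
position: [0.4679, -0.1365, 0.1213]
tool_rot: [3.141, -0.004, 0.215]
force: [8.4, 1.2, 1.0]
grip_width: 0.0212
```

Emit:
servo_tool(
  plan=[
    [-2,11,0,-0.07,1],
    [-3,22,0,-0.14,1],
    [-4,33,0,-0.21,1],
    [-3,44,0,-0.28,1],
    [-2,55,0,-0.34,1],
    [0,66,0,-0.41,1],
    [2,76,0,-0.48,1],
    [5,87,0,-0.55,1],
    [9,97,0,-0.62,1],
    [9,97,0,-0.62,1],
  ],
)

```text
clock: 11.13
position: [0.4787, -0.0403, 0.1213]
tool_rot: [-3.139, -0.005, -0.406]
force: [13.0, -5.3, 0.6]
grip_width: 0.0213
```

```bash
python3 st.py; python3 arc.py .03 .36 .7
```

```text
t 11.13 q 0.023 r 0.1598 Ft -0.4 Fr -14.1 Fz 0.6 yaw -0.406 w 0.0213 [ 0.4787 -0.0403  0.1213]
0.03 -> 0.36 [[-2, -5, 0, np.float64(0.04), 1], [-4, -11, 0, np.float64(0.07), 1], [-6, -17, 0, np.float64(0.11), 1], [-8, -22, 0, np.float64(0.15), 1], [-9, -28, 0, np.float64(0.18), 1], [-10, -34, 0, np.float64(0.22), 1], [-11, -39, 0, np.float64(0.26), 1], [-12, -45, 0, np.float64(0.29), 1], [-13, -51, 0, np.float64(0.33), 1], [-13, -51, 0, 0.33, 1]]
0.36 -> 0.7 [[0, -6, 0, np.float64(0.04), 1], [0, -12, 0, np.float64(0.08), 1], [0, -18, 0, np.float64(0.11), 1], [0, -24, 0, np.float64(0.15), 1], [1, -30, 0, np.float64(0.19), 1], [1, -36, 0, np.float64(0.23), 1], [2, -42, 0, np.float64(0.26), 1], [4, -48, 0, np.float64(0.3), 1], [5, -54, 0, np.float64(0.34), 1], [5, -54, 0, 0.34, 1]]
```

Emit:
servo_tool(
  plan=[
    [-1,-5,0,0.04,1],
    [-3,-11,0,0.07,1],
    [-5,-17,0,0.11,1],
    [-7,-22,0,0.15,1],
    [-8,-28,0,0.18,1],
    [-9,-34,0,0.22,1],
    [-10,-39,0,0.26,1],
    [-11,-45,0,0.29,1],
    [-12,-51,0,0.33,1],
    [-12,-51,0,0.33,1],
  ],
)

```text
clock: 11.97
position: [0.4652, -0.0932, 0.1213]
tool_rot: [-3.142, -0.004, -0.07]
force: [7.1, 1.4, 3.6]
grip_width: 0.021
```

```bash
python3 st.py
```

```text
t 11.97 q 0.366 r 0.1602 Ft -1.9 Fr -7.0 Fz 3.6 yaw -0.07 w 0.021 [ 0.4652 -0.0932  0.1213]
```

Emit:
servo_tool(
  plan=[
    [0,-2,0,0.01,1],
    [0,-4,0,0.02,1],
    [0,-6,0,0.04,1],
    [0,-8,0,0.05,1],
    [0,-10,0,0.06,1],
    [0,-12,0,0.07,1],
    [0,-14,0,0.09,1],
    [0,-16,0,0.1,1],
    [0,-16,0,0.1,1],
    [0,-16,0,0.1,1],
  ],
)

```text
clock: 12.8
position: [0.4648, -0.1082, 0.1213]
tool_rot: [3.141, -0.003, 0.028]
force: [2.6, 2.9, 9.0]
grip_width: 0.0213
```

```bash
python3 st.py; python3 - <<'E'
from workcell import bot
import cv2
cv2.imwrite("pics/s5.png",cv2.resize(bot.grab_frame("scene")[190:330,290:430],None,fx=4,fy=4,interpolation=2))
E
```

```text
t 12.8 q 0.46 r 0.1603 Ft -2.9 Fr -2.7 Fz 9.0 yaw 0.028 w 0.0213 [ 0.4648 -0.1082  0.1213]
```

View pics/s5.png

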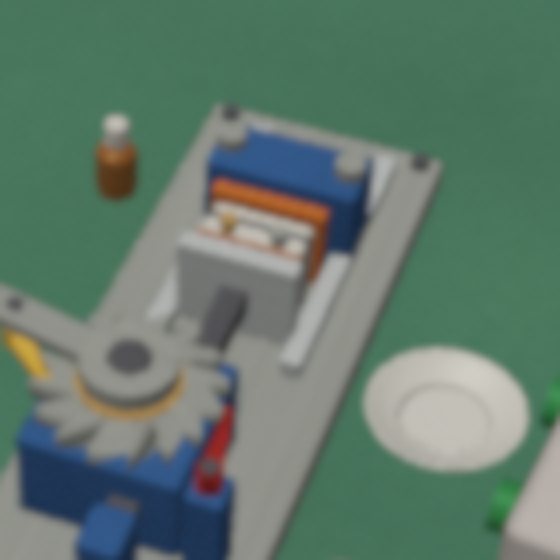

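Emit:
servo_tool(
  plan=[
    [0,-2,0,0.01,1],
    [0,-4,0,0.02,1],
    [0,-6,0,0.04,1],
    [0,-8,0,0.05,1],
    [1,-10,0,0.06,1],
    [1,-12,0,0.07,1],
    [1,-14,0,0.09,1],
    [1,-16,0,0.1,1],
    [1,-16,0,0.1,1],
    [1,-16,0,0.1,1],
  ],
)

```text
clock: 13.68
position: [0.4658, -0.1241, 0.1213]
tool_rot: [3.141, -0.003, 0.129]
force: [4.1, 3.4, 7.7]
grip_width: 0.0209
```

```bash
python3 st.py
```

```text
t 13.68 q 0.559 r 0.1604 Ft -2.8 Fr -4.5 Fz 7.7 yaw 0.129 w 0.0209 [ 0.4658 -0.1241  0.1213]
```

Emit:
servo_tool(
  plan=[
    [0,-2,0,0.01,1],
    [1,-4,0,0.02,1],
    [1,-6,0,0.04,1],
    [1,-8,0,0.05,1],
    [2,-10,0,0.06,1],
    [2,-12,0,0.07,1],
    [3,-14,0,0.09,1],
    [3,-16,0,0.1,1],
    [3,-16,0,0.1,1],
    [3,-16,0,0.1,1],
  ],
)

```text
clock: 14.52
position: [0.4685, -0.14, 0.1213]
tool_rot: [3.141, -0.002, 0.229]
force: [2.5, 4.2, 9.4]
grip_width: 0.0209
```

```bash
python3 st.py
```

```text
t 14.52 q 0.66 r 0.1605 Ft -3.6 Fr -3.4 Fz 9.4 yaw 0.229 w 0.0209 [ 0.4685 -0.14    0.1213]
```

Emit:
servo_tool(
  plan=[
    [0,-2,0,0.01,1],
    [1,-4,0,0.02,1],
    [1,-6,0,0.04,1],
    [2,-8,0,0.05,1],
    [3,-10,0,0.06,1],
    [3,-11,0,0.07,1],
    [4,-13,0,0.09,1],
    [4,-15,0,0.1,1],
    [4,-15,0,0.1,1],
    [4,-15,0,0.1,1],
  ],
)

```text
clock: 15.35
position: [0.4727, -0.1549, 0.1213]
tool_rot: [3.141, -0.003, 0.329]
force: [3.3, 5.5, 8.3]
grip_width: 0.0216
```

```bash
python3 st.py
```

```text
t 15.35 q 0.756 r 0.1604 Ft -4.2 Fr -4.9 Fz 8.3 yaw 0.329 w 0.0216 [ 0.4727 -0.1549  0.1213]
```

Emit:
servo_tool(
  plan=[
    [1,-2,0,0.01,1],
    [2,-4,0,0.02,1],
    [2,-6,0,0.04,1],
    [3,-8,0,0.05,1],
    [4,-9,0,0.06,1],
    [4,-11,0,0.07,1],
    [5,-13,0,0.09,1],
    [6,-15,0,0.1,1],
    [6,-15,0,0.1,1],
    [6,-15,0,0.1,1],
  ],
)

```text
clock: 16.18
position: [0.4784, -0.1699, 0.1213]
tool_rot: [3.141, -0.002, 0.429]
force: [1.9, 5.3, 10.3]
grip_width: 0.0217
```

```bash
python3 st.py
```

```text
t 16.18 q 0.856 r 0.1605 Ft -4.1 Fr -3.8 Fz 10.3 yaw 0.429 w 0.0217 [ 0.4784 -0.1699  0.1213]
```

Emit:
servo_tool(
  plan=[
    [1,-2,0,0.01,1],
    [2,-4,0,0.02,1],
    [3,-6,0,0.04,1],
    [4,-7,0,0.05,1],
    [5,-9,0,0.06,1],
    [5,-11,0,0.07,1],
    [6,-12,0,0.09,1],
    [7,-14,0,0.1,1],
    [7,-14,0,0.1,1],
    [7,-14,0,0.1,1],
  ],
)

```text
clock: 17.02
position: [0.4854, -0.1837, 0.1213]
tool_rot: [3.141, -0.002, 0.529]
force: [2.1, 6.4, 10.3]
grip_width: 0.021
```

```bash
python3 st.py
```

```text
t 17.02 q 0.953 r 0.1605 Ft -4.5 Fr -5.0 Fz 10.3 yaw 0.529 w 0.021 [ 0.4854 -0.1837  0.1213]
```

Emit:
servo_tool(
  plan=[
    [1,-2,0,0.01,1],
    [2,-3,0,0.02,1],
    [3,-5,0,0.04,1],
    [5,-7,0,0.05,1],
    [6,-8,0,0.06,1],
    [7,-10,0,0.07,1],
    [8,-12,0,0.09,1],
    [9,-13,0,0.1,1],
    [9,-13,0,0.1,1],
    [9,-13,0,0.1,1],
  ],
)

```text
clock: 17.85
position: [0.4938, -0.197, 0.1212]
tool_rot: [3.141, -0.001, 0.628]
force: [-1.7, 4.9, 13.0]
grip_width: 0.0213
```

```bash
python3 st.py
```

```text
t 17.85 q 1.051 r 0.1605 Ft -5.0 Fr -1.5 Fz 13.0 yaw 0.628 w 0.0213 [ 0.4938 -0.197   0.1212]
```

Emit:
servo_tool(
  plan=[
    [1,-2,0,0.01,1],
    [3,-3,0,0.02,1],
    [4,-5,0,0.04,1],
    [5,-6,0,0.05,1],
    [6,-8,0,0.06,1],
    [8,-9,0,0.07,1],
    [9,-11,0,0.09,1],
    [10,-12,0,0.1,1],
    [10,-12,0,0.1,1],
    [10,-12,0,0.1,1],
  ],
)

```text
clock: 18.68
position: [0.5033, -0.2092, 0.1212]
tool_rot: [3.141, 0.0, 0.728]
force: [-4.6, 4.4, 15.1]
grip_width: 0.0211
```

```bash
python3 st.py
```

```text
t 18.68 q 1.147 r 0.1605 Ft -6.3 Fr 0.6 Fz 15.1 yaw 0.728 w 0.0211 [ 0.5033 -0.2092  0.1212]
```

Emit:
servo_tool(
  plan=[
    [1,-2,0,0.01,1],
    [3,-3,0,0.03,1],
    [4,-5,0,0.04,1],
    [6,-6,0,0.06,1],
    [7,-7,0,0.07,1],
    [9,-9,0,0.08,1],
    [10,-10,0,0.1,1],
    [11,-11,0,0.11,1],
    [11,-11,0,0.11,1],
    [11,-11,0,0.11,1],
  ],
)

```text
clock: 19.52
position: [0.5131, -0.2195, 0.1211]
tool_rot: [-3.139, 0.001, 0.838]
force: [-12.7, 9.2, 21.9]
grip_width: 0.0212
```

```bash
python3 st.py;  python3 - <<'E'
from workcell import bot
import cv2
cv2.imwrite("pics/s6.png",cv2.resize(bot.grab_frame("scene")[190:330,290:430],None,fx=4,fy=4,interpolation=2))
cv2.imwrite("pics/t6.png",cv2.resize(bot.grab_frame("top")[180:300,230:400],None,fx=4.7,fy=4.7,interpolation=2))
E
```

```text
t 19.52 q 1.236 r 0.1604 Ft -15.5 Fr 2.3 Fz 21.9 yaw 0.838 w 0.0212 [ 0.5131 -0.2195  0.1211]
```

View pics/s6.png

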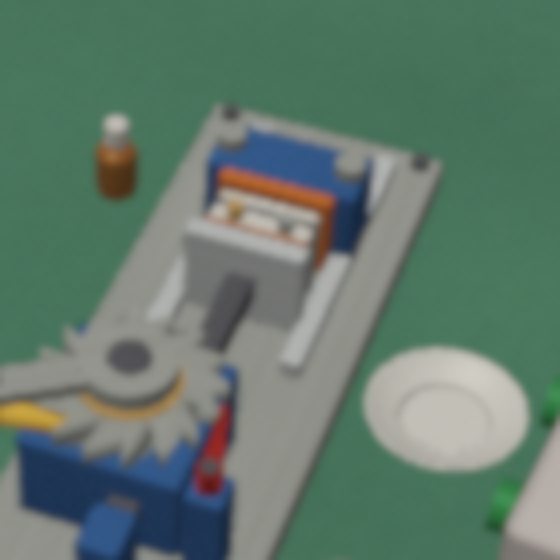

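View pics/t6.png

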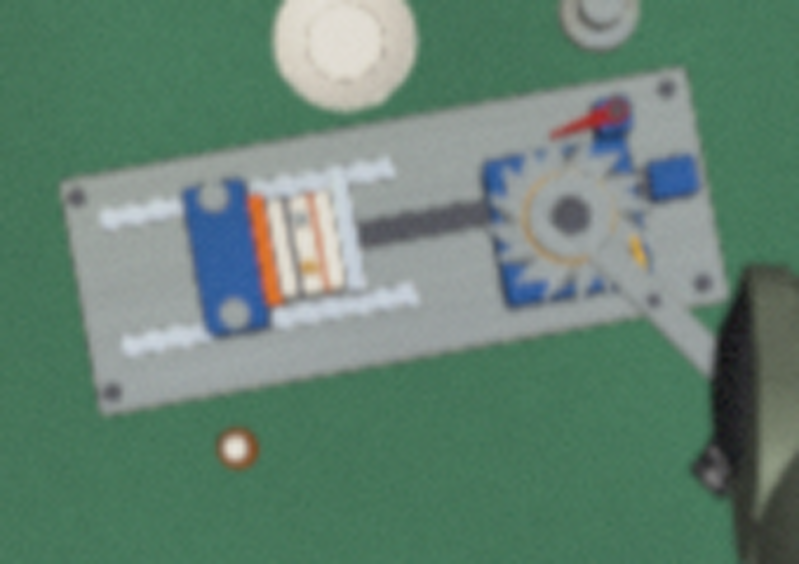

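Emit:
servo_tool(
  plan=[
    [-8,8,0,-0.07,1],
    [-15,16,0,-0.14,1],
    [-22,25,0,-0.21,1],
    [-28,34,0,-0.28,1],
    [-34,43,0,-0.34,1],
    [-39,53,0,-0.41,1],
    [-43,63,0,-0.48,1],
    [-46,74,0,-0.55,1],
    [-49,85,0,-0.62,1],
    [-49,85,0,-0.62,1],
  ],
)

```text
clock: 20.45
position: [0.4673, -0.1333, 0.1213]
tool_rot: [3.141, -0.004, 0.215]
force: [11.3, 1.3, -1.7]
grip_width: 0.0212
```

```bash
python3 st.py; python3 arc.py .65 .02
```

```text
t 20.45 q 0.617 r 0.1603 Ft 0.8 Fr -11.3 Fz -1.7 yaw 0.215 w 0.0212 [ 0.4673 -0.1333  0.1213]
0.65 -> 0.02 [[-2, 11, 0, np.float64(-0.07), 1], [-3, 22, 0, np.float64(-0.14), 1], [-4, 33, 0, np.float64(-0.21), 1], [-3, 45, 0, np.float64(-0.28), 1], [-2, 56, 0, np.float64(-0.35), 1], [0, 67, 0, np.float64(-0.42), 1], [2, 78, 0, np.float64(-0.49), 1], [6, 88, 0, np.float64(-0.56), 1], [10, 99, 0, np.float64(-0.63), 1], [10, 99, 0, -0.63, 1]]
```

Emit:
servo_tool(
  plan=[
    [-1,11,0,-0.07,1],
    [-1,22,0,-0.14,1],
    [-1,33,0,-0.2,1],
    [0,44,0,-0.27,1],
    [1,54,0,-0.34,1],
    [3,65,0,-0.41,1],
    [6,75,0,-0.48,1],
    [9,85,0,-0.55,1],
    [13,95,0,-0.61,1],
    [13,95,0,-0.61,1],
  ],
)

```text
clock: 21.28
position: [0.4795, -0.0385, 0.1212]
tool_rot: [-3.14, -0.001, -0.395]
force: [-2.8, 0.8, 14.5]
grip_width: 0.0212
```

```bash
python3 st.py; python3 - <<'E'
from workcell import bot
import cv2
cv2.imwrite("pics/s7.png",cv2.resize(bot.grab_frame("scene")[190:330,290:430],None,fx=4,fy=4,interpolation=2))
cv2.imwrite("pics/t7.png",cv2.resize(bot.grab_frame("top")[180:300,230:400],None,fx=4.7,fy=4.7,interpolation=2))
E
```

```text
t 21.28 q 0.01 r 0.1597 Ft 0.4 Fr 2.9 Fz 14.5 yaw -0.395 w 0.0212 [ 0.4795 -0.0385  0.1212]
```

View pics/s7.png

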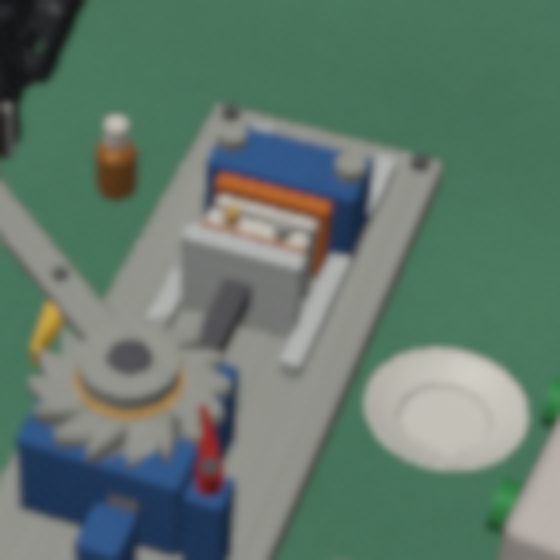

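View pics/t7.png

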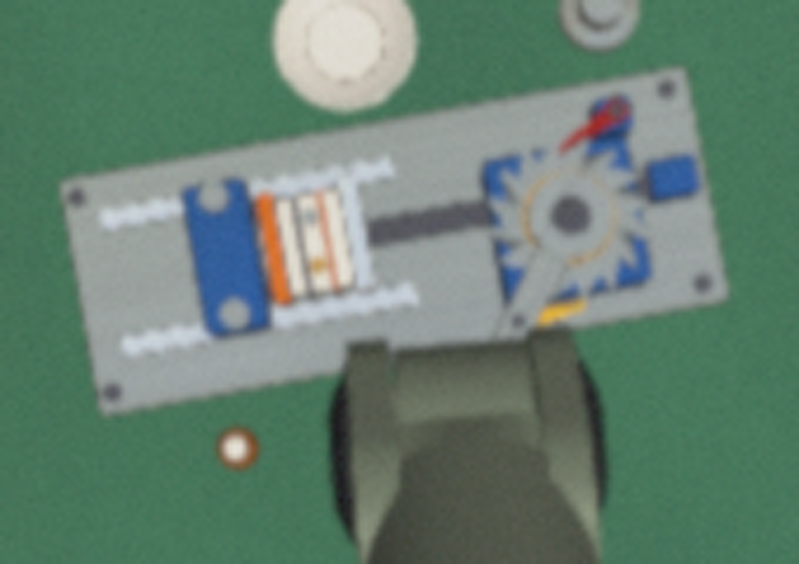

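```bash
python3 - <<'E'
import cv2,numpy as np
for n in ("t","s"):
    a=cv2.imread(f"pics/{n}6.png",0);b=cv2.imread(f"pics/{n}7.png",0);i=cv2.imread(f"pics/{n}1.png",0)
    x0,x1,y0,y1=(280,350,195,290) if n=="t" else (195,310,190,300)
    def m(tpl,im):
        r=cv2.matchTemplate(im,tpl,cv2.TM_CCOEFF_NORMED);_,v,_,l=cv2.minMaxLoc(r);return l,v
    l,v=m(a[y0:y1,x0:x1],b);print(n,"7 vs 6",l[0]-x0,l[1]-y0,v)
E
```

```text
t 7 vs 6 9 -1 0.9721505045890808
s 7 vs 6 -3 6 0.9901794791221619
```

Emit:
servo_tool(
  plan=[
    [-2,-5,0,0.03,1],
    [-4,-10,0,0.06,1],
    [-6,-15,0,0.1,1],
    [-8,-20,0,0.13,1],
    [-9,-25,0,0.16,1],
    [-10,-30,0,0.19,1],
    [-11,-35,0,0.22,1],
    [-12,-40,0,0.26,1],
    [-13,-44,0,0.29,1],
    [-13,-44,0,0.29,1],
  ],
)

```text
clock: 22.22
position: [0.4661, -0.0853, 0.1212]
tool_rot: [3.141, -0.002, -0.101]
force: [1.1, -0.3, 10.1]
grip_width: 0.0212
```

```bash
python3 st.py
```

```text
t 22.22 q 0.316 r 0.16 Ft 0.1 Fr -1.2 Fz 10.1 yaw -0.101 w 0.0212 [ 0.4661 -0.0853  0.1212]
```

Emit:
servo_tool(
  plan=[
    [0,-1,0,0.01,1],
    [0,-3,0,0.02,1],
    [0,-4,0,0.03,1],
    [0,-6,0,0.04,1],
    [-1,-8,0,0.05,1],
    [-1,-9,0,0.06,1],
    [-1,-11,0,0.07,1],
    [-1,-12,0,0.08,1],
    [-1,-12,0,0.08,1],
    [-1,-12,0,0.08,1],
  ],
)

```text
clock: 23.05
position: [0.4651, -0.0967, 0.1212]
tool_rot: [3.141, -0.002, -0.023]
force: [0.3, -0.9, 10.6]
grip_width: 0.0213
```

```bash
python3 st.py
```

```text
t 23.05 q 0.388 r 0.1601 Ft 0.9 Fr -0.4 Fz 10.6 yaw -0.023 w 0.0213 [ 0.4651 -0.0967  0.1212]
```

Emit:
servo_tool(
  plan=[
    [0,-1,0,0.01,1],
    [0,-3,0,0.02,1],
    [0,-4,0,0.03,1],
    [0,-6,0,0.04,1],
    [0,-8,0,0.05,1],
    [0,-9,0,0.06,1],
    [0,-11,0,0.07,1],
    [0,-12,0,0.08,1],
    [0,-12,0,0.08,1],
    [0,-12,0,0.08,1],
  ],
)

```text
clock: 23.88
position: [0.4649, -0.1084, 0.1212]
tool_rot: [3.141, -0.001, 0.058]
force: [-1.7, 1.7, 12.4]
grip_width: 0.0214
```

```bash
python3 st.py
```

```text
t 23.88 q 0.461 r 0.1602 Ft -1.7 Fr 1.6 Fz 12.4 yaw 0.058 w 0.0214 [ 0.4649 -0.1084  0.1212]
```

Emit:
servo_tool(
  plan=[
    [0,-1,0,0.01,1],
    [0,-3,0,0.02,1],
    [0,-4,0,0.03,1],
    [0,-6,0,0.04,1],
    [1,-8,0,0.05,1],
    [1,-9,0,0.06,1],
    [1,-11,0,0.07,1],
    [1,-12,0,0.08,1],
    [1,-12,0,0.08,1],
    [1,-12,0,0.08,1],
  ],
)

```text
clock: 24.72
position: [0.4654, -0.1203, 0.1211]
tool_rot: [3.141, -0.0, 0.138]
force: [-4.2, 3.4, 14.7]
grip_width: 0.0213
```

```bash
python3 st.py;python3 - <<'E'
from workcell import bot
import cv2
cv2.imwrite("pics/s8.png",cv2.resize(bot.grab_frame("scene")[190:330,290:430],None,fx=4,fy=4,interpolation=2))
E
```

```text
t 24.72 q 0.535 r 0.1603 Ft -3.8 Fr 3.8 Fz 14.7 yaw 0.138 w 0.0213 [ 0.4654 -0.1203  0.1211]
```

View pics/s8.png

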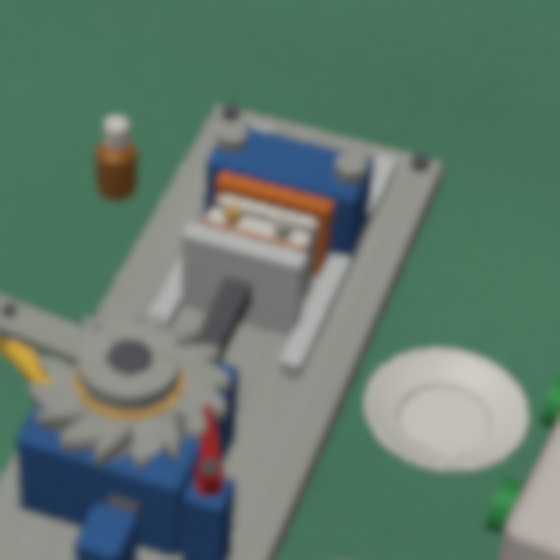

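Emit:
servo_tool(
  plan=[
    [0,-1,0,0.01,1],
    [0,-3,0,0.02,1],
    [1,-4,0,0.03,1],
    [1,-6,0,0.04,1],
    [1,-8,0,0.05,1],
    [2,-9,0,0.06,1],
    [2,-11,0,0.07,1],
    [2,-12,0,0.08,1],
    [2,-12,0,0.08,1],
    [2,-12,0,0.08,1],
  ],
)

```text
clock: 25.6
position: [0.467, -0.1325, 0.1211]
tool_rot: [3.141, 0.0, 0.218]
force: [-6.4, 3.3, 16.5]
grip_width: 0.0214
```

```bash
python3 st.py
```

```text
t 25.6 q 0.612 r 0.1604 Ft -4.4 Fr 5.8 Fz 16.5 yaw 0.218 w 0.0214 [ 0.467  -0.1325  0.1211]
```

Emit:
servo_tool(
  plan=[
    [0,-1,1,0.01,1],
    [0,-3,1,0.02,1],
    [0,-4,1,0.03,1],
    [0,-6,1,0.04,1],
    [1,-8,1,0.05,1],
    [1,-9,1,0.06,1],
    [2,-11,1,0.07,1],
    [2,-12,1,0.08,1],
    [2,-12,1,0.08,1],
    [2,-12,1,0.08,1],
  ],
)

```text
clock: 26.43
position: [0.4693, -0.1438, 0.1213]
tool_rot: [-3.141, 0.0, 0.298]
force: [1.2, 5.0, -4.0]
grip_width: 0.0209
```

```bash
python3 st.py
```

```text
t 26.43 q 0.684 r 0.1606 Ft -4.6 Fr -2.4 Fz -4.0 yaw 0.298 w 0.0209 [ 0.4693 -0.1438  0.1213]
```

Emit:
servo_tool(
  plan=[
    [0,-1,0,0.01,1],
    [1,-3,0,0.02,1],
    [1,-4,0,0.03,1],
    [2,-6,0,0.04,1],
    [2,-8,0,0.05,1],
    [3,-9,0,0.06,1],
    [3,-11,0,0.07,1],
    [3,-12,0,0.08,1],
    [3,-12,0,0.08,1],
    [3,-12,0,0.08,1],
  ],
)

```text
clock: 27.27
position: [0.4727, -0.1554, 0.1214]
tool_rot: [-3.141, -0.001, 0.379]
force: [2.3, 7.2, -5.8]
grip_width: 0.0213
```

```bash
python3 st.py
```

```text
t 27.27 q 0.759 r 0.1606 Ft -6.1 Fr -4.5 Fz -5.8 yaw 0.379 w 0.0213 [ 0.4727 -0.1554  0.1214]
```

Emit:
servo_tool(
  plan=[
    [0,-1,0,0.01,1],
    [1,-2,0,0.01,1],
    [1,-3,0,0.02,1],
    [1,-4,0,0.03,1],
    [2,-5,0,0.03,1],
    [2,-6,0,0.04,1],
    [3,-7,0,0.05,1],
    [3,-8,0,0.05,1],
    [4,-9,0,0.06,1],
    [4,-9,0,0.06,1],
  ],
)

```text
clock: 28.1
position: [0.4758, -0.1637, 0.1213]
tool_rot: [-3.139, 0.001, 0.44]
force: [-4.8, 12.6, 3.0]
grip_width: 0.0216
```

```bash
python3 st.py
```

```text
t 28.1 q 0.814 r 0.1606 Ft -13.5 Fr -0.1 Fz 3.0 yaw 0.44 w 0.0216 [ 0.4758 -0.1637  0.1213]
```

Emit:
servo_tool(
  plan=[
    [0,-1,0,0.01,1],
    [1,-1,0,0.01,1],
    [1,-2,0,0.01,1],
    [1,-3,0,0.02,1],
    [1,-3,0,0.02,1],
    [1,-3,0,0.02,1],
    [1,-3,0,0.02,1],
    [1,-3,0,0.02,1],
    [1,-3,0,0.02,1],
    [1,-3,0,0.02,1],
  ],
)

```text
clock: 28.93
position: [0.4768, -0.1664, 0.1213]
tool_rot: [-3.139, 0.001, 0.459]
force: [-4.3, 14.6, 3.4]
grip_width: 0.0213
```

```bash
python3 st.py;python3 - <<'E'
from workcell import bot
import cv2
cv2.imwrite("pics/s9.png",cv2.resize(bot.grab_frame("scene")[190:330,290:430],None,fx=4,fy=4,interpolation=2))
cv2.imwrite("pics/t9.png",cv2.resize(bot.grab_frame("top")[180:300,230:400],None,fx=4.7,fy=4.7,interpolation=2))
E
```

```text
t 28.93 q 0.832 r 0.1606 Ft -15.1 Fr -1.7 Fz 3.4 yaw 0.459 w 0.0213 [ 0.4768 -0.1664  0.1213]
```

View pics/t9.png

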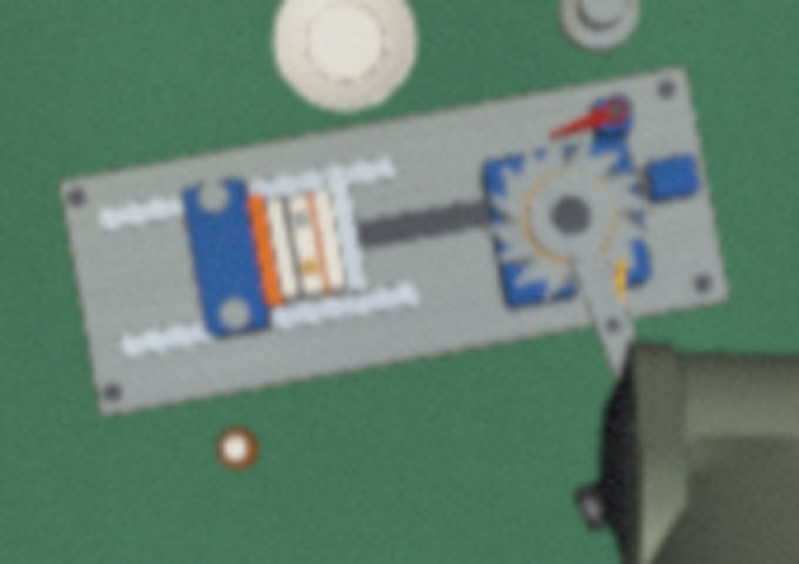

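View pics/s9.png

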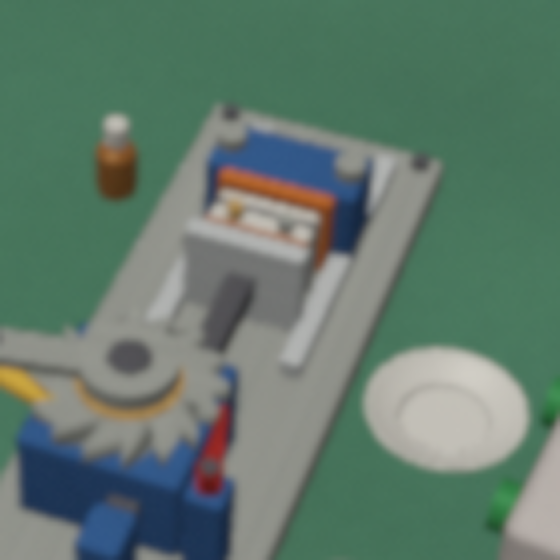

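Emit:
servo_tool(
  plan=[
    [0,-1,0,0.01,1],
    [1,-1,0,0.01,1],
    [1,-2,0,0.01,1],
    [2,-3,0,0.02,1],
    [2,-4,0,0.02,1],
    [2,-4,0,0.02,1],
    [2,-4,0,0.02,1],
    [2,-4,0,0.02,1],
    [2,-4,0,0.02,1],
    [2,-4,0,0.02,1],
  ],
)

```text
clock: 29.87
position: [0.4784, -0.17, 0.1213]
tool_rot: [-3.138, 0.001, 0.48]
force: [-7.1, 18.3, 6.2]
grip_width: 0.0216
```

```bash
python3 st.py
```

```text
t 29.87 q 0.857 r 0.1606 Ft -19.6 Fr -0.9 Fz 6.2 yaw 0.48 w 0.0216 [ 0.4784 -0.17    0.1213]
```

```bash
python3 - <<'E'
from workcell import bot
import cv2,numpy as np
from h import *
t=cv2.imread("pics/t9.png",0)
im=cv2.resize(bot.grab_frame("top")[180:300,230:400],None,fx=4.7,fy=4.7,interpolation=2); cv2.imwrite("pics/t10.png",im)
def m(A,B,x0,x1,y0,y1,n):
    B2=B
    r=cv2.matchTemplate(B,A[y0:y1,x0:x1],cv2.TM_CCOEFF_NORMED);_,v,_,l=cv2.minMaxLoc(r);print(n,l[0]-x0,l[1]-y0,round(v,3))
b=cv2.cvtColor(im,cv2.COLOR_BGR2GRAY)
m(t,b,280,350,195,290,"cell");m(t,b,595,631,306,345,"hole");m(t,b,245,285,190,310,"pad")
s9=cv2.imread("pics/s9.png",0)
s=cv2.resize(bot.grab_frame("scene")[190:330,290:430],None,fx=4,fy=4,interpolation=2);cv2.imwrite("pics/s10.png",s);s=cv2.cvtColor(s,cv2.COLOR_BGR2GRAY)
m(s9,s,195,310,190,300,"s cell")
m(s9,s,200,240,390,490,"s pawl")
E
python3 st.py
```

```text
cell 0 0 0.995
hole 3 -1 0.948
pad 0 0 0.999
s cell 0 0 1.0
s pawl 0 0 0.999
t 29.97 q 0.857 r 0.1606 Ft -19.0 Fr 0.2 Fz 6.4 yaw 0.48 w 0.0215 [ 0.4784 -0.17    0.1213]
```

View pics/t10.png

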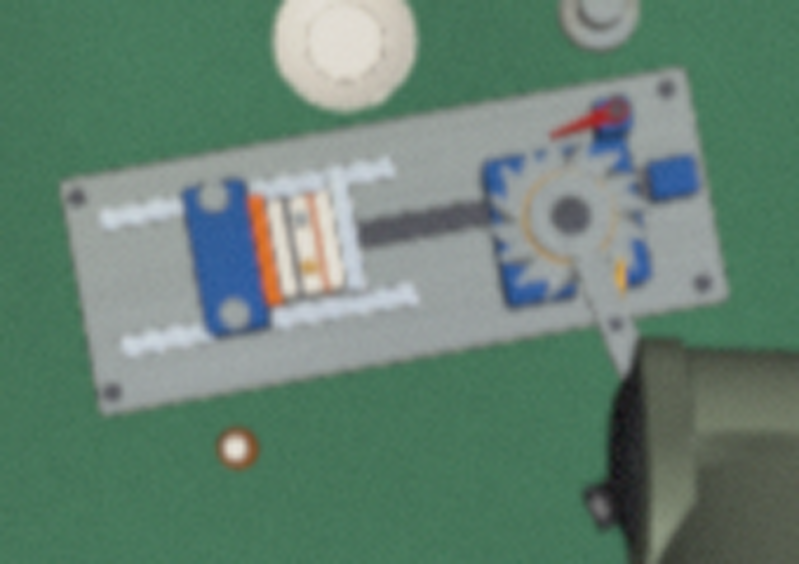

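Emit:
servo_tool(
  plan=[
    [-2,6,0,-0.04,1],
    [-4,12,0,-0.08,1],
    [-6,18,0,-0.12,1],
    [-8,25,0,-0.16,1],
    [-10,31,0,-0.2,1],
    [-11,38,0,-0.25,1],
    [-12,44,0,-0.29,1],
    [-13,51,0,-0.33,1],
    [-13,57,0,-0.37,1],
    [-13,63,0,-0.41,1],
  ],
)

```text
clock: 30.8
position: [0.4647, -0.1089, 0.1213]
tool_rot: [-3.141, 0.003, 0.066]
force: [-11.0, 2.4, 6.6]
grip_width: 0.021
```

```bash
python3 st.py
```

```text
t 30.8 q 0.464 r 0.1604 Ft -2.7 Fr 10.9 Fz 6.6 yaw 0.066 w 0.021 [ 0.4647 -0.1089  0.1213]
```

Emit:
servo_tool(
  plan=[
    [-1,8,0,-0.05,1],
    [-1,17,0,-0.11,1],
    [0,26,0,-0.16,1],
    [2,35,0,-0.22,1],
    [4,44,0,-0.28,1],
    [7,52,0,-0.33,1],
    [10,60,0,-0.38,1],
    [12,66,0,-0.42,1],
    [13,68,0,-0.44,1],
    [13,68,0,-0.44,1],
  ],
)

```text
clock: 31.63
position: [0.4783, -0.0404, 0.1213]
tool_rot: [3.141, 0.003, -0.373]
force: [-8.6, 3.8, 5.8]
grip_width: 0.0208
```

```bash
python3 st.py
```

```text
t 31.63 q 0.025 r 0.1601 Ft -0.0 Fr 9.4 Fz 5.8 yaw -0.373 w 0.0208 [ 0.4783 -0.0404  0.1213]
```

Emit:
servo_tool(
  plan=[
    [0,1,0,-0.02,1],
    [0,2,0,-0.04,1],
    [1,3,0,-0.05,1],
    [1,4,0,-0.05,1],
    [1,5,0,-0.05,1],
    [1,5,0,-0.05,1],
    [1,5,0,-0.05,1],
    [1,5,0,-0.05,1],
    [1,5,0,-0.05,1],
    [1,5,0,-0.05,1],
  ],
)

```text
clock: 32.47
position: [0.4801, -0.0372, 0.1213]
tool_rot: [3.14, 0.0, -0.424]
force: [-3.1, -4.7, 1.5]
grip_width: 0.0211
```

```bash
python3 st.py
```

```text
t 32.47 q 0.001 r 0.1598 Ft 5.6 Fr 0.8 Fz 1.5 yaw -0.424 w 0.0211 [ 0.4801 -0.0372  0.1213]
```

Emit:
servo_tool(
  plan=[
    [0,0,0,0,-1],
    [0,0,0,0,-1],
    [0,0,0,0,-1],
    [0,0,0,0,-1],
    [0,0,0,0,-1],
    [0,0,0,0,-1],
    [0,0,0,0,-1],
    [0,0,0,0,-1],
    [0,0,3,0,-1],
    [0,0,6,0,-1],
  ],
)

```text
clock: 33.3
position: [0.4804, -0.036, 0.1275]
tool_rot: [3.141, 0.0, -0.423]
force: [-0.0, 1.0, 0.2]
grip_width: 0.0851
```

Emit:
servo_tool(
  plan=[
    [0,0,10,0,-1],
    [0,0,25,0,-1],
    [0,0,45,0,-1],
    [0,0,65,0,-1],
    [0,0,85,0,-1],
    [0,0,105,0,-1],
    [0,0,120,0,-1],
    [0,-20,125,0,-1],
    [0,-45,125,0,-1],
    [0,-70,125,0,-1],
  ],
)

```text
clock: 34.13
position: [0.4806, -0.1066, 0.2538]
tool_rot: [-3.141, -0.002, -0.422]
force: [-0.2, -0.6, -0.4]
grip_width: 0.0854
```

Emit:
servo_tool(
  plan=[
    [-5,-25,0,0,-1],
    [-15,-55,0,0,-1],
    [-25,-85,0,0,-1],
    [-40,-115,0,0,-1],
    [-55,-145,0,0,-1],
    [-70,-175,0,0,-1],
    [-85,-205,0,0,-1],
    [-100,-230,0,0,-1],
    [-105,-240,0,0,-1],
    [-105,-240,0,0,-1],
  ],
)

```text
clock: 34.97
position: [0.3738, -0.3483, 0.2531]
tool_rot: [3.141, -0.0, -0.427]
force: [0.0, -0.1, -0.7]
grip_width: 0.0852
```

```bash
python3 st.py; python3 - <<'E'
from workcell import bot
import cv2
cv2.imwrite("pics/s11.png",cv2.resize(bot.grab_frame("scene")[160:360,220:430],None,fx=2.9,fy=2.9,interpolation=2))
cv2.imwrite("pics/t11.png",cv2.resize(bot.grab_frame("top")[180:300,230:400],None,fx=4.7,fy=4.7,interpolation=2))
E
```

```text
t 34.97 q 1.207 r 0.35 Ft 0.0 Fr 0.0 Fz -0.7 yaw -0.427 w 0.0852 [ 0.3738 -0.3483  0.2531]
```

View pics/s11.png

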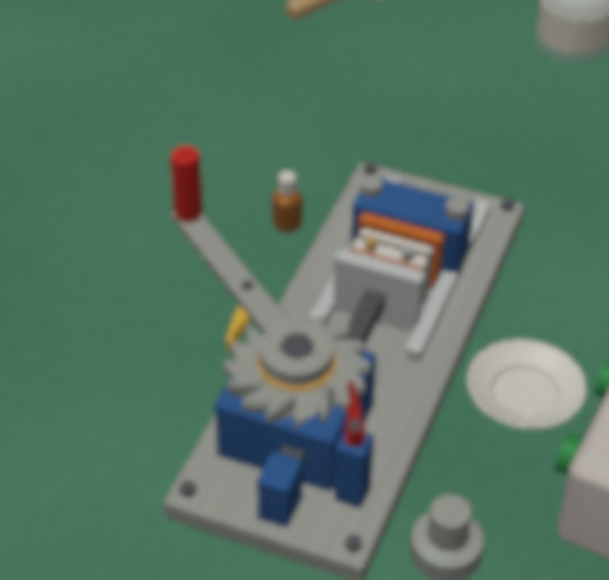

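View pics/t11.png

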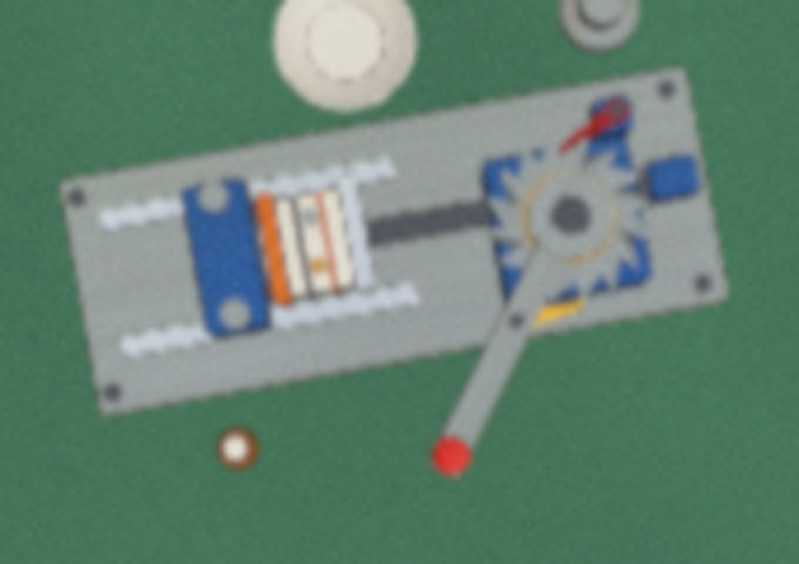

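```bash
python3 - <<'E'
from workcell import bot
from h import *
T=bot.calibration("top")
yd=np.array([np.cos(1.784),np.sin(1.784)])
ref=None
for n in ("1","6","7","10","11"):
    im=cv2.imread(f"pics/t{n}.png");h=cv2.cvtColor(im,cv2.COLOR_BGR2HSV)
    m=cv2.inRange(h,(5,150,110),(17,255,255));m[:,320:]=0;m[:180]=0;m[320:]=0
    v,u=np.nonzero(m);P=plane(T,u.mean()/4.7+230-.4,v.mean()/4.7+180-.4,.077)
    s=P[:2]@yd
    if ref is None: ref=s
    print(n,"pad mm",round((s-ref)*1000,1),len(u))
p=plane(T,452/4.7+229.6,456/4.7+179.6,.168);H=np.array([.625,-.1045]);d=p[:2]-H
print("q top",(np.arctan2(d[1],d[0])%(6.2832))-(0.2135+np.pi-.65))
E
```

```text
1 pad mm 0.0 1348
6 pad mm 16.8 1205
7 pad mm 11.7 1264
10 pad mm 16.9 1196
11 pad mm 11.8 1276
q top -0.01476877865940196
```

```bash
python3 -c "
from workcell import bot;print(bot.job_done())"
```

```text
the job is handed in; nothing more can be done
None
```

The cell is clamped, and the job was handed in at about 35 s, well inside the 72 s limit. I gripped the red post and swung the lever through four power strokes, three to advance the jaw and one to check. Then I brought it back to its rest, let go and moved the arm clear.

- **Firm stop:** strokes 3 and 4 both went firm with the jaw in the same place, at lever angles of about 1.24 and 0.83 rad, both short of the 1.30 end stop. The sideways force at the post peaked at about 20 N. Raising it from 15 to 20 N turned the lever about 0.02 rad but moved neither the cell nor the pad.
- **Pad:** in the top view it was about 16.8 mm back at the firm stop, against a 16 mm limit, so fully back. On the ratchet it holds about 11.8 mm back. That 5 mm of slack is less than one 6.3 mm notch, and stroke 4 left the pad at the same held position, so no further notch could be gained.
- **At hand-in:** the lever read 0.00 rad against its rest stop just before I let go, and about -0.01 rad in the last picture. The jaw was clamped, the vial, die and dish looked unmoved, and the robot touched nothing.
- **Anomalies:** stroke 4 picked up the wheel later than I expected, at about 0.5 rad instead of about 0.14, and I did not find out why. Holding the post also put side and vertical forces of up to about 22 N on the tool.

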